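# Lay out the xylophone bars by length

## Task

Lay the four loose wooden xylophone bars on the frame, one on each pair of rubber pads, in order of length: the shortest next to the round post, the longest farthest from it. Each bar should lie flat, centred on its pads and square across the two rails, with the holes side up. Leave the little screw jar standing where it is.

Things in the scene. Friction and masses are not known exactly. Their poses are not given: they have to be found in the camera images.
- bar_b: loose dark hardwood xylophone bar, the shortest of four: 70 mm long (its x axis), 36 wide (y), 24 high (z), with pale sawn ends and two dark drilled holes 44 apart in its top; lies flat on the table at the start, roughly crosswise to the robot's forward direction. Origin: centre of its underside. About 44 g (varies by a third or so). Either end may point either way.
- bar_d: loose dark hardwood xylophone bar, the second shortest of four: 92 mm long (its x axis), 36 wide (y), 24 high (z), with pale sawn ends and two dark drilled holes 44 apart in its top; lies flat on the table at the start, roughly crosswise to the robot's forward direction. Origin: centre of its underside. About 57 g (varies by a third or so). Either end may point either way.
- bar_a: loose dark hardwood xylophone bar, the second longest of four: 114 mm long (its x axis), 36 wide (y), 24 high (z), with pale sawn ends and two dark drilled holes 44 apart in its top; lies flat on the table at the start, roughly crosswise to the robot's forward direction. Origin: centre of its underside. About 71 g (varies by a third or so). Either end may point either way.
- bar_c: loose dark hardwood xylophone bar, the longest of four: 136 mm long (its x axis), 36 wide (y), 24 high (z), with pale sawn ends and two dark drilled holes 44 apart in its top; lies flat on the table at the start, roughly crosswise to the robot's forward direction. Origin: centre of its underside. About 85 g (varies by a third or so). Either end may point either way.
- pads_p: a place for one bar: two black rubber pads, each 14 mm (x) by 30 (y), 4 high, 44 apart along x, one on each of two parallel pale rails (tops 24 above the table). Origin: midway between them at rail-top height, so pad tops are 28 above the table. x: across the rails, the way a bar must lie; y: along them. Four such places in a row, 80 apart; which name is where changes each time.
- pads_q: a place for one bar: two black rubber pads, each 14 mm (x) by 30 (y), 4 high, 44 apart along x, one on each of two parallel pale rails (tops 24 above the table). Origin: midway between them at rail-top height, so pad tops are 28 above the table. x: across the rails, the way a bar must lie; y: along them. Four such places in a row, 80 apart; which name is where changes each time.
- pads_r: a place for one bar: two black rubber pads, each 14 mm (x) by 30 (y), 4 high, 44 apart along x, one on each of two parallel pale rails (tops 24 above the table). Origin: midway between them at rail-top height, so pad tops are 28 above the table. x: across the rails, the way a bar must lie; y: along them. Four such places in a row, 80 apart; which name is where changes each time.
- pads_s: a place for one bar: two black rubber pads, each 14 mm (x) by 30 (y), 4 high, 44 apart along x, one on each of two parallel pale rails (tops 24 above the table). Origin: midway between them at rail-top height, so pad tops are 28 above the table. x: across the rails, the way a bar must lie; y: along them. Four such places in a row, 80 apart; which name is where changes each time.
- post: round upright steel post, 30 mm diameter, 40 high, at one end of the row of pads, in line with it, 80 from the nearest place; either end of the frame. The other end has a low block 70 by 26 by 16. The fixed frame's base board is 100 by 450, 12 thick; the rails on it 16 wide, 340 long. Origin: centre of the post's underside, 12 above the table.
- screw_jar: small loose glass jar with a steel lid, 44 mm diameter, 50 high, standing on the table between the loose bars. Origin: centre of its underside.
Not all that is in view belongs to the job. What is shaped like the screw_jar but purple or yellow is not meant.

How it is judged (in metres and radians):
At the end, for the whole second after the job is handed in: Counted from the round post the bars are 70, 92, 114, 136 mm long; each rests still and level, holes up, on its own pads, centred within 14 mm and square within 0.17 rad (centres 80, 160, 240, 320 mm from the post, within 18). The jar stands upright within 30 mm of its start (horizontal distance between bar_b and post between 0.062 and 0.098 m and ((horizontal distance between bar_b and pads_p below 0.014 m and angle between the x axis of bar_b and the x axis of pads_p, either way round below 0.17 rad and z of bar_b in the frame of pads_p between 0.0015 and 0.008 m) or (horizontal distance between bar_b and pads_q below 0.014 m and angle between the x axis of bar_b and the x axis of pads_q, either way round below 0.17 rad and z of bar_b in the frame of pads_q between 0.0015 and 0.008 m) or (horizontal distance between bar_b and pads_r below 0.014 m and angle between the x axis of bar_b and the x axis of pads_r, either way round below 0.17 rad and z of bar_b in the frame of pads_r between 0.0015 and 0.008 m) or (horizontal distance between bar_b and pads_s below 0.014 m and angle between the x axis of bar_b and the x axis of pads_s, either way round below 0.17 rad and z of bar_b in the frame of pads_s between 0.0015 and 0.008 m)) and angle between each of bar_b, bar_d, bar_a, bar_c's own z axis and vertical below 0.1 rad and linear speed of each of bar_b, bar_d, bar_a, bar_c below 0.02 m/s and angular speed of each of bar_b, bar_d, bar_a, bar_c below 0.2 rad/s and horizontal distance between bar_d and post between 0.142 and 0.178 m and ((horizontal distance between bar_d and pads_p below 0.014 m and angle between the x axis of bar_d and the x axis of pads_p, either way round below 0.17 rad and z of bar_d in the frame of pads_p between 0.0015 and 0.008 m) or (horizontal distance between bar_d and pads_q below 0.014 m and angle between the x axis of bar_d and the x axis of pads_q, either way round below 0.17 rad and z of bar_d in the frame of pads_q between 0.0015 and 0.008 m) or (horizontal distance between bar_d and pads_r below 0.014 m and angle between the x axis of bar_d and the x axis of pads_r, either way round below 0.17 rad and z of bar_d in the frame of pads_r between 0.0015 and 0.008 m) or (horizontal distance between bar_d and pads_s below 0.014 m and angle between the x axis of bar_d and the x axis of pads_s, either way round below 0.17 rad and z of bar_d in the frame of pads_s between 0.0015 and 0.008 m)) and horizontal distance between bar_a and post between 0.222 and 0.258 m and ((horizontal distance between bar_a and pads_p below 0.014 m and angle between the x axis of bar_a and the x axis of pads_p, either way round below 0.17 rad and z of bar_a in the frame of pads_p between 0.0015 and 0.008 m) or (horizontal distance between bar_a and pads_q below 0.014 m and angle between the x axis of bar_a and the x axis of pads_q, either way round below 0.17 rad and z of bar_a in the frame of pads_q between 0.0015 and 0.008 m) or (horizontal distance between bar_a and pads_r below 0.014 m and angle between the x axis of bar_a and the x axis of pads_r, either way round below 0.17 rad and z of bar_a in the frame of pads_r between 0.0015 and 0.008 m) or (horizontal distance between bar_a and pads_s below 0.014 m and angle between the x axis of bar_a and the x axis of pads_s, either way round below 0.17 rad and z of bar_a in the frame of pads_s between 0.0015 and 0.008 m)) and horizontal distance between bar_c and post between 0.302 and 0.338 m and ((horizontal distance between bar_c and pads_p below 0.014 m and angle between the x axis of bar_c and the x axis of pads_p, either way round below 0.17 rad and z of bar_c in the frame of pads_p between 0.0015 and 0.008 m) or (horizontal distance between bar_c and pads_q below 0.014 m and angle between the x axis of bar_c and the x axis of pads_q, either way round below 0.17 rad and z of bar_c in the frame of pads_q between 0.0015 and 0.008 m) or (horizontal distance between bar_c and pads_r below 0.014 m and angle between the x axis of bar_c and the x axis of pads_r, either way round below 0.17 rad and z of bar_c in the frame of pads_r between 0.0015 and 0.008 m) or (horizontal distance between bar_c and pads_s below 0.014 m and angle between the x axis of bar_c and the x axis of pads_s, either way round below 0.17 rad and z of bar_c in the frame of pads_s between 0.0015 and 0.008 m)) and distance of screw_jar from where it was at the start of the episode below 0.03 m and angle between screw_jar's own z axis and vertical below 0.2 rad); the robot touches nothing.
It fails at once if the screw jar is knocked over or pushed away (distance of screw_jar from where it was at the start of the episode above 0.03 m or angle between screw_jar's own z axis and vertical above 0.5 rad).
It also fails if it takes over 128 s, if anything falls off the work surface, if the arm or the gripper's body presses on something with over 40 N, if the wrist force passes 120 N, or if a joint passes its speed limit or range.

## Robot

A 7-joint arm with a two-finger parallel gripper is mounted at the origin on the work surface. World frame = base frame: x ahead of the robot, y to its left, z up, the work surface at z = 0. Lengths are in mm, angles in degrees, forces in N, time in s.
With the tool pointing down it reaches from about 425 to 975 mm from the base axis. Payload 16.7 kg.
Tool frame: the origin (TCP) lies on the mounting face of the last link; the fingertips stand 173 mm ahead of it and the grasp point (between the pads) lies r.pinch_z ahead of it (r.pinch_z is the distance from the TCP to the grasp point, in mm); x points along the fingers, z is the direction in which the jaws open and shut, and the axes are right-handed (so a half turn about x gives the same grasp; the last joint's range is limited). The gripper opens to 85 mm and grips with 20 to 120 N. Pads are 22 mm wide; open, the fingers measure 114 mm over their backs; the gripper's body (76 mm by 85 mm) begins 54 mm behind the grasp point. The pads swing forward as they close: fully open they stand 13 mm farther back than shut.
Start: joints at [-85.8, 24.414, 4.234, 92.017, -1.954, 63.644, -3.845], TCP at [149.164, 658.284, 404.702] pointing down, gripper open.
Joint ranges: [-163.25, 163.25], [-28.42, 122.38], [-70.27, 78.77], [12.13, 141.07], [-58.53, 238.53], [9.26, 117.41], [-156.51, 156.51]. Speed limits (degrees/s): [108.29, 108.29, 136.94, 136.94, 172.46, 172.46, 172.46].

## Interface

Orientations are given as [roll, pitch, yaw] about the fixed x, y, z axes, in that order (R = Rz(yaw) Ry(pitch) Rx(roll)).
In Python, from plant import r gives the robot as it stands. Calls block until the motion is done:
- r.move_pose(position, orientation): joint-space move of the TCP to a pose.
- r.move_straight(position, vel=150, orientation=None, contact_N=None): straight line of the TCP; orientation=None keeps the orientation; vel is the mean speed in mm/s. With contact_N (N) it stops when the force on the tool has changed by that much, and returns True; else False.
- r.set_joints(angles): joint-space move.
- r.move_gripper(opening, grasp_force=None): opening from 0.0 (shut) to 1.0 (fully open); grasp_force is the grip in N (None keeps the last); returns when the fingers have stopped.
- r.hold(seconds).
- r.inverse_kinematics(position, orientation): joint angles nearest the present ones, or None.
- r.get_state(): the state.
- r.capture(name): name is "scene" or "top" or "wrist"; returns a dict with "image" (400x640x3 uint8, red, green, blue), "depth" (400x640 float32, mm along the optical axis (not along the pixel's ray), 0 where there is no reading), "K" (3x3 intrinsics, pixels), "camera_from_world" (4x4, takes a point from world to camera coordinates). Camera axes: x right, y down, z forward; pixel columns grow to the right and rows downward; lengths in mm; the calibration is good to about 2 mm. The wrist camera is an equidistant fisheye: a pixel r from the principal point sees the ray r / f radians off the axis. A picture is of the moment at which its call begins.
A pose or a line that the arm cannot do raises r.IKError and nothing moves.
- r.hand_in(): hands the job in, once; it reports no verdict.
The state is a dict: "time_s": time; "joint_pos": joint angles; "qvel": joint speeds; "effort": joint torques, N m; "tool_pos": TCP position; "orientation": TCP orientation; "wrist_force": force on the tool from outside, world axes, zero at the start; "wrist_torque": the same for the moment, N m; "finger_gap": opening from 0.0 (shut) to 1.0 (fully open).
Only numpy, scipy, OpenCV 4.12 (cv2) and the standard library are available. Lean on these libraries where they do the work, as an engineer would, in place of code of your own. Each camera call takes 0.05 s, during which the arm holds its last target. There are 200 camera calls.

## Working session

There is one attempt and no reset: what is moved stays moved. The work goes in short steps, each a Python script; the robot and the scene stay as the last script left them, time stands still between calls to the robot, and variables do not carry over. Pictures are saved under pics/ and viewed, about 12 in all and at most 16, crops included, and the job is handed in when it is done.

```bash
mkdir -p pics; python3 - <<'E'
from plant import r
import cv2,numpy as np
s=r.get_state();print(s["time_s"],s["orientation"],r.pinch_z,s["finger_gap"])
for n in("scene","top"):
    c=r.capture(n);np.savez(f"{n}0.npz",**c);cv2.imwrite(f"pics/{n}0.png",c["image"][:,:,::-1])
    print(n,c["K"].tolist(),np.linalg.inv(c["camera_from_world"]).round(3).tolist())
E
```

```text
0.0 [-174.46205988   89.9287019   -97.22701455] 154.70000000000002 0.9982732232295723
scene [[364.40312786934584, 0.0, 316.46464657042407], [0.0, 364.40312786934584, 200.65428860105723], [0.0, 0.0, 1.0]] [[-0.186, 0.713, -0.676, 1112.188], [0.982, 0.124, -0.14, 127.451], [-0.016, -0.69, -0.724, 691.137], [0.0, 0.0, 0.0, 1.0]]
top [[441.33644963507885, 0.0, 314.01899245279304], [0.0, 441.33644963507885, 204.12060715861512], [0.0, 0.0, 1.0]] [[0.018, -0.993, 0.117, 374.435], [-0.999, -0.015, 0.028, -30.586], [-0.026, -0.117, -0.993, 1116.014], [0.0, 0.0, 0.0, 1.0]]
```

View pics/top0.png

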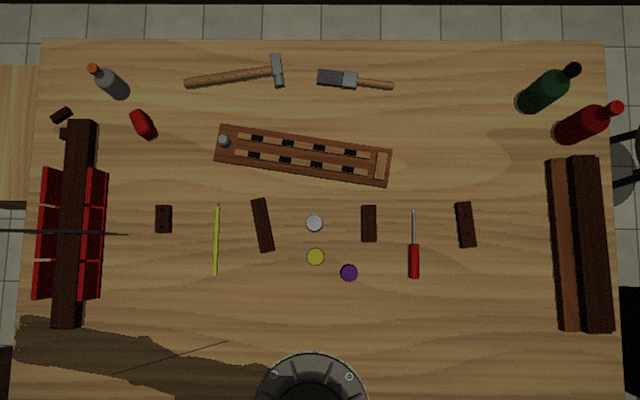

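View pics/scene0.png

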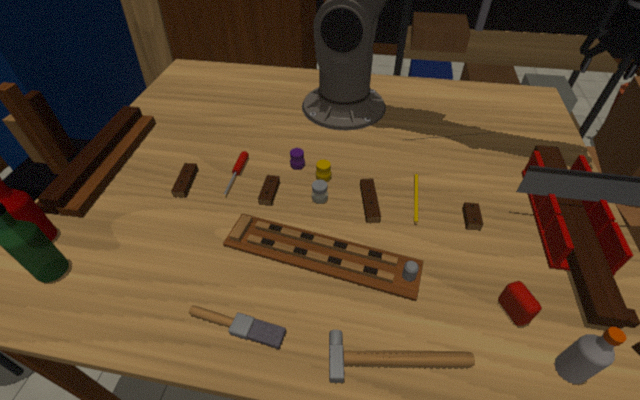

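The top view shows the bars at about (163,219) shortest, (262,225) longest, (369,223) and (466,225). The steel-lid jar is at (314,223), and the post at (223,141) is at the left end of the frame. The scene view agrees. Next I measure all of these in the top view.

```bash
cat > vis.py <<'E'
import numpy as np,cv2
def cast(c,uv,z):
    "pixels -> world points on plane z"
    uv=np.atleast_2d(np.asarray(uv,float)); W=np.linalg.inv(c["camera_from_world"])
    d=np.c_[uv,np.ones(len(uv))]@np.linalg.inv(c["K"]).T@W[:3,:3].T; o=W[:3,3]
    return o+d*((z-o[2])/d[:,2])[:,None]
def cloud(c):
    h,w=c["depth"].shape; v,u=np.mgrid[:h,:w]; W=np.linalg.inv(c["camera_from_world"])
    p=np.stack([u,v,np.ones_like(u)],-1)@np.linalg.inv(c["K"]).T*c["depth"][...,None]
    return p@W[:3,:3].T+W[:3,3]
def rect(P):
    (cx,cy),(a,b),t=cv2.minAreaRect(P[:,:2].astype(np.float32))
    if a<b: a,b,t=b,a,t+90
    return np.round([cx,cy,a,b,(t+90)%180-90],1)
E
python3 - <<'E'
from vis import *
c=dict(np.load("top0.npz"));P=cloud(c);g=cv2.cvtColor(c["image"],cv2.COLOR_RGB2GRAY)
print("z table",np.median(P[290:310,150:250,2]))
def comp(m,x0,y0,x1,y1,amin):
    k=np.zeros_like(m);k[y0:y1,x0:x1]=m[y0:y1,x0:x1]
    n,l,s,ce=cv2.connectedComponentsWithStats(k.astype(np.uint8));
    return [np.argwhere(l==i)[:,::-1] for i in range(1,n) if s[i,4]>=amin]
for (x,y) in[(163,219),(262,225),(369,223),(466,225)]:
    for uv in comp(g<75,x-25,y-40,x+25,y+40,100):
        p=P[uv[:,1],uv[:,0]]; t=p[p[:,2]>18]
        print("bar mask@24",rect(cast(c,uv,24)),"depthtop",rect(t),len(uv),np.percentile(p[:,2],[5,50,95]).round(1))
q=[]
for uv in comp(g<35,225,125,375,185,15):
    w=cast(c,uv,28);q.append(w.mean(0));print("pad",uv.mean(0).round(),w.mean(0).round(1),rect(w),np.median(P[uv[:,1],uv[:,0],2]).round(1))
for n,(x,y),z in[("post",(223,141),52),("jar",(314,223),50)]:
    p=P[y-14:y+15,x-14:x+15].reshape(-1,3);t=p[(p[:,2]>z-8)];print(n,rect(t),cast(c,(x,y),z).round(1),len(t))
big=cv2.resize(c["image"][110:260,140:490,::-1],None,fx=2.2,fy=2.2,interpolation=cv2.INTER_CUBIC);cv2.imwrite("pics/topcrop.png",cv2.convertScaleAbs(big,alpha=1.8))
E
```

```text
z table -0.9564232539531758
bar mask@24 [460.1 377.4  70.4  45.8   1. ] depthtop [460.4 379.6  70.6  37.7   0.5] 506 [ 0.3 22.5 26.4]
bar mask@24 [449.1 128.5 138.   41.2  13. ] depthtop [414.1  90.2 232.2 103.8  47.7] 858 [ 9.2 23.  26.5]
bar mask@24 [ 552.1 -138.6   79.7   12.6  -89.2] depthtop [ 557.  -159.1    0.     0.     0. ] 103 [ 2.7 11.  14.8]
bar mask@24 [ 4.572e+02 -1.353e+02  9.200e+01  3.710e+01  3.000e-01] depthtop [ 423.8 -112.4  174.2   78.8  -34.5] 596 [ 0.9 22.8 26.3]
bar mask@24 [ 458.6 -371.2  114.6   45.3    6.7] depthtop [ 458.8 -375.5  114.2   36.6    6.1] 835 [-0.3 22.4 26.2]
pad [256. 138.] [669.8 149.5  28. ] [668.9 149.1  28.   17.1  77.9] 27.2
pad [228. 144.] [653.2 221.6  28. ] [653.7 220.9  22.7  10.1 -31.3] 33.1
pad [287. 143.] [657.6  72.2  28. ] [658.1  76.   39.3  17.9  82.4] 26.7
pad [319. 147.] [647.   -8.9  28. ] [646.9  -8.7  28.2  14.8  81. ] 27.3
pad [350. 152.] [635.2 -87.7  28. ] [634.7 -87.1  28.   16.3  82.3] 26.8
pad [254. 155.] [624.3 153.6  28. ] [623.4 148.4  43.   18.8  80.3] 27.1
pad [285. 159.] [614.9  76.6  28. ] [614.7  76.7  27.9  18.  -89.3] 26.9
pad [316. 165.] [602.6  -2.7  28. ] [601.9  -3.2  37.9  18.   80.3] 26.7
pad [348. 170.] [591.  -82.3  28. ] [589.9 -83.2  29.9  20.3 -89.3] 27.1
post [526.3  99.5 399.2  26.7  44.4] [[654.3 228.6  52. ]] 106
jar [423.1  -6.  102.5  37.2   6.8] [[454.1  -1.2  50. ]] 211
```

View pics/topcrop.png

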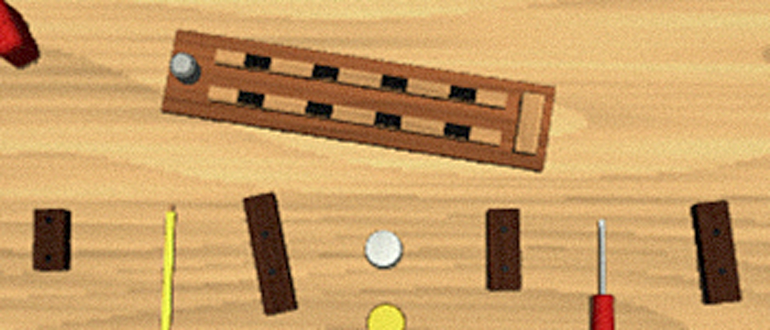

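All four bars are holes up, with measured lengths 70.4, 92, 114.6 and 138, which match the list. The pads sit at z≈27, spaced about 80 apart, with the frame yawed about -8°. I'll fit the lattice and place the first bar.

```bash
cat > act.py <<'E'
import numpy as np
from plant import r
u=np.array([[669.8,149.5],[658,72.2],[647,-8.9],[635.2,-87.7]]);l=np.array([[624.3,153.6],[614.9,76.6],[602.6,-2.7],[591,-82.3]])
u[1]=[658.6,70.2] # replaced: merged blob; middle of its neighbours
l[0]=l[1]*2-l[2] # merged blob
c=(u+l)/2; fit=np.array([np.polyfit(np.arange(4),c[:,k],1) for k in(0,1)])
slots=[fit[:,0]*i+fit[:,1] for i in range(4)]
step=fit[:,0]; YAW=np.degrees(np.arctan2(step[1],step[0]))+90  # pad x axis
bars=dict(b=(460.4,379.6,0.5),d=(457.2,-136,0.3),a=(458.8,-375.5,6.1),c=(449.1,129.5,13))
ZG=176.
def pose(x,y,z,ang):
    "orientation with jaws across a bar at ang; branch with the last joint nearest mid range"
    best=None
    for k in(90,-90):
        o=[0,90,ang+k]; q=r.inverse_kinematics([x,y,z],o)
        if q is not None and(best is None or abs(q[6])<best[0]):best=(abs(q[6]),o,np.round(q,0))
    return best
def cycle(n,slot):
    x,y,a=bars[n]; b=pose(x,y,280,a)
    k=b[1][2]-a; o=b[1]; X,Y=slots[slot]; o2=[0,90,YAW+k]
    print(n,b,(X,Y,YAW),r.inverse_kinematics([X,Y,300],o2))
    r.move_gripper(0.72); r.move_pose([x,y,280],o)
    print("down",r.move_straight([x,y,ZG],vel=120,contact_N=8),r.get_state()["tool_pos"])
    r.move_gripper(0.0,grasp_force=40); print("gap",r.get_state()["finger_gap"])
    r.move_straight([x,y,300],vel=200); print("gap up",r.get_state()["finger_gap"])
    r.move_pose([X,Y,300],o2); r.move_straight([X,Y,ZG+40],vel=180)
    print("touch",r.move_straight([X,Y,ZG+25],vel=25,contact_N=4),r.get_state()["tool_pos"])
    r.move_gripper(0.68); r.move_straight([X,Y,300],vel=200); print("t",r.get_state()["time_s"])
E
python3 - <<'E'
from act import *
from vis import cast,rect
print(np.round(slots,1),np.linalg.norm(step),YAW)
for n in "bdac": print(n,pose(*bars[n][:2],280,bars[n][2]))
cc=dict(np.load("top0.npz"));im=cc["image"][128:155,212:236].astype(int)
m=(abs(im[...,0]-im[...,2])<25)&(im.sum(2)>180);uv=np.argwhere(m)[:,::-1]+[212,128]
print("post",rect(cast(cc,uv,52)),slots[0]-step)
cycle("b",0)
w=r.capture("wrist");import cv2;cv2.imwrite("pics/w1.png",w["image"][:,:,::-1])
E
```

```text
[[648.5 152.7]
 [636.7  73.4]
 [624.9  -5.8]
 [613.1 -85. ]] 80.10609917478199 -8.481605794029406
b (np.float64(49.39102096823174), [0, 90, 90.5], array([-53.,  25.,   9., 109.,  -5.,  46.,  49.]))
d (np.float64(47.731652097289114), [0, 90, -89.7], array([-38.,  26.,  59., 126., -32.,  45., -48.]))
a (np.float64(4.641725855162212), [0, 90, -83.9], array([-13.,  47.,  69., 111., -51.,  60.,  -5.]))
c (np.float64(76.73900444456991), [0, 90, -77], array([-65.,  21.,  49., 127., -23.,  42., -77.]))
post [659.4 231.3  25.5  24.6  45.9] [660.325 231.9  ]
b (np.float64(49.39102096823174), [0, 90, 90.5], array([-53.,  25.,   9., 109.,  -5.,  46.,  49.])) (np.float64(648.5100000000002), np.float64(152.67000000000002), np.float64(-8.481605794029406)) [-36.53345917  31.35273819  24.56709892  99.37762454 -15.78039743
  52.69708394  76.02856752]
down False [460.63987348 379.81781522 176.63521437]
gap 0.4088872443873029
gap up 0.4101122475177096
touch True [648.65073377 152.75589715 204.45419963]
t 7.4167
```

View pics/w1.png

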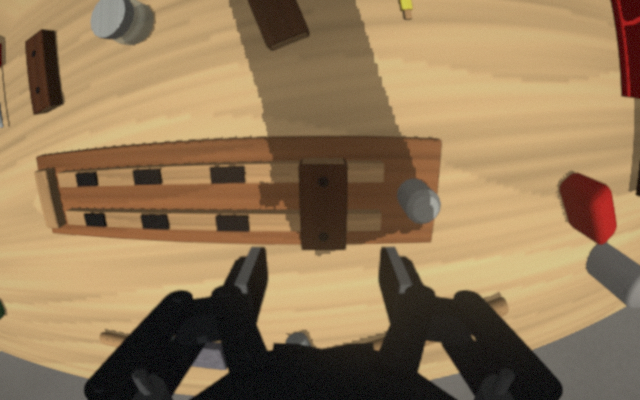

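The wrist view shows the short bar at (323,205), flat across both rails next to the post. The touch height (204.5) is as predicted, and the measured post position agrees with the lattice to about 1 mm. I'll place the remaining three bars.

```bash
python3 - <<'E'
from act import *
import cv2
from vis import *
for n,s in(("d",1),("a",2),("c",3)): cycle(n,s)
r.move_pose([450,380,400],[0,90,90])
c=r.capture("top");P=cloud(c);np.savez("top1.npz",**c)
for s in slots:
    for rel,w in((0,24),):
        d=(P[...,:2]-s);e=np.array([np.cos(np.radians(YAW)),np.sin(np.radians(YAW))])
        m=(abs(d@e)<85)&(abs(d@[-e[1],e[0]])<36)&(P[...,2]>45)&(P[...,2]<60)
        v,u_=np.nonzero(m);q=rect(P[m]);print(q,"err",(q[:2]-s).round(1),(q[4]-YAW).round(1),"n",m.sum(),"z",np.median(P[m][:,2]).round(1))
big=cv2.resize(c["image"][95:260,140:490,::-1],None,fx=2.2,fy=2.2,interpolation=cv2.INTER_CUBIC);cv2.imwrite("pics/top1.png",cv2.convertScaleAbs(big,alpha=1.8))
E
```

```text
d (np.float64(47.43782476450366), [0, 90, -89.7], array([-38.,  26.,  59., 126., -32.,  45., -47.])) (np.float64(636.695), np.float64(73.43999999999998), np.float64(-8.481605794029406)) [-56.07814502  48.646043    68.94565958 104.2441243  -50.66740181
  64.91578518 -67.43090549]
down False [ 457.35870462 -136.14384916  176.40615848]
gap 0.4135242139060829
gap up 0.41287229323738156
touch True [636.83060785  73.62002724 204.29531569]
t 14.825
a (np.float64(18.52703318712982), [0, 90, -83.9], array([ -5.,  35.,  52., 111., -35.,  51., -19.])) (np.float64(624.88), np.float64(-5.790000000000049), np.float64(-8.481605794029406)) [-45.2713659   39.20326289  57.74331278 106.20929584 -39.43470485
  57.29939433 -68.95746073]
down False [ 458.94920326 -375.76587982  176.58921613]
gap 0.41325054516836646
gap up 0.41454014577093046
touch True [625.04390307  -5.66222539 204.39415488]
t 22.5167
c (np.float64(52.54349145730458), [0, 90, 103], array([ 26.,  25., -59., 122.,  29.,  48.,  53.])) (np.float64(613.0649999999998), np.float64(-85.0200000000001), np.float64(-8.481605794029406)) [ -7.70117224  25.8756172   12.50096458 105.31744263  -7.12965009
  49.56240939  89.73702527]
down False [449.28171433 129.68000137 176.4364769 ]
gap 0.41071760006224944
gap up 0.4152321832898116
touch True [613.17271409 -85.18396619 204.43072159]
t 30.2667
[647.9 150.8  71.8  36.5  -7.8] err [-0.6 -1.9] 0.7 n 415 z 51.1
[637.5  72.3  93.1  36.7  -8. ] err [ 0.8 -1.1] 0.5 n 542 z 51.4
[624.2  -6.7 114.4  36.   -7.8] err [-0.7 -0.9] 0.7 n 665 z 51.1
[612.8 -86.5 137.6  35.9  -8.6] err [-0.3 -1.5] -0.1 n 799 z 51.3
```

View pics/top1.png

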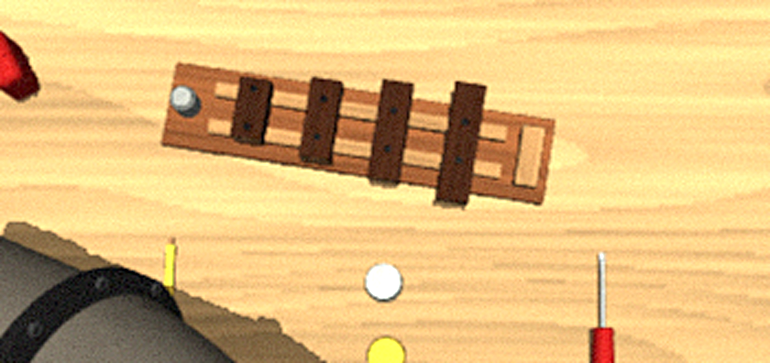

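The picture shows all four bars in order from the post, holes up, within 2 mm and 1° of their pads. The jar is unmoved at image (314,223).

```bash
python3 -c "
from plant import r
r.hold(0.5); print(r.get_state()['wrist_force'], r.get_state()['time_s']); r.hand_in()"
```

```text
[0.2461704  1.05232632 0.13833194] 32.6417
the job is handed in; nothing more can be done
```

All four bars are on the frame in order, 70, 92, 114 and 136 mm counting from the post. I handed the job in at about 33 s of robot time.

- **Placement:** the last top-camera check had every bar within about 2 mm and 1° of its pads. All bar tops were at about 51 mm (52 expected), with the holes up.
- **Jar:** its image position had not changed.
- **Robot:** the arm was parked clear of everything, with about 1 N on the wrist.
- **Checks that failed or disagreed:** two of the eight pad blobs merged with other dark pixels in the first measurement. I replaced them with values worked out from neighbouring pads. The post, measured separately, agreed with the resulting positions to about 1 mm. No other check failed.

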